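# Sharpening stone home under its spring flap

### The arm

A 7-joint arm with a two-finger parallel gripper is mounted at the origin on the work surface. World frame = base frame: x ahead of the robot, y to its left, z up, the work surface at z = 0. Lengths are in m, angles in degrees, forces in N, time in s.
With the tool pointing down it reaches from about 0.375 to 0.925 m from the base axis. Payload 3.1 kg.
Tool frame: the origin (TCP) lies at the very end of the fingers, on their centre line; the grasp point (between the pads) lies pinch_z behind it (pinch_z is the distance from the TCP to the grasp point, in m); z points along the fingers, x is the direction in which the jaws open and shut, and the axes are right-handed (so a half turn about z gives the same grasp; the last joint's range is limited). The gripper opens to 85 mm and grips with 20 to 120 N. Pads are 22 mm wide; open, the fingers measure 114 mm over their backs; the gripper's body (76 mm by 85 mm) begins 54 mm behind the grasp point. The pads swing forward as they close: fully open they stand 13 mm farther back than shut.
Start: joints at [60.917, 21.939, 2.515, 91.553, -1.026, 66.532, -2.859], TCP at [0.259, -0.596, 0.231] pointing down, gripper open.
Joint ranges: [-149.38, 149.38], [-23.57, 123.04], [-84.95, 90], [0, 143.3], [-89.99, 269.99], [3.08, 112.72], [-163.45, 163.45]. Speed limits (degrees/s): [159.86, 159.86, 180, 180, 180, 180, 180].

### API

Orientations are given as a 3x3 rotation matrix whose columns are the frame's x, y, z axes.
In Python, from bench import * gives the robot as it stands. The module is installed in compiled form; this text tells all that it offers.
- The arm moves only by the tool drive_tool, never from a script. Its argument "targets" is a list of rows, each a list of 5 numbers: the opening in per cent of the stroke, from 0 (shut) to 100 (fully open), then the shift along the tool's x, y, z in cm, then the turn about the tool's z in degrees. In form: [[jaw, dx, dy, dz, roll], ...]. A call has exactly 8 rows; each row is the pose to reach, as a shift and turn from the pose measured when the call began, along the tool's axes at that moment; what a row does not reach only later rows make up. A row lasts 1/8 s, in which the tool goes at most 62.5 mm and 10.7 degrees, less where a joint would pass 70% of its speed; a pose out of reach is approached as far as the arm can. A call with a gripper value outside its range is refused whole. The fingers move at their own pace and stop on an object; "grip_force" is the grip in N (left out, the last holds). Time passes only in rows, so rows that repeat a pose let the fingers close, or fill a call up. It gives the time, the measured TCP pose, the force and the opening at its end, in the units of the state.
- observe(): the state, without advancing time (a new reading comes with each control period).
- snapshot(name): name is "scene" or "top" or "wrist"; returns the picture (420x560x3 uint8, blue, green, red); there is no depth.
- calibration(name): a dict with "intrinsics" (3x3 intrinsics, pixels), "T" (4x4, takes a point from camera to world coordinates). Camera axes: x right, y down, z forward; pixel columns grow to the right and rows downward; lengths in m; the calibration is good to about 2 mm. A picture is of the moment at which its call begins: read the wrist's pose just before it. calibration takes no time and is no camera call; for the wrist camera it gives the pose at the moment of the call.
- hand_in(): hands the job in, once; it reports no verdict.
The state is a dict: "t": time; "q": joint angles; "qd": joint speeds; "joint_efforts": joint torques, N m; "tcp_pos": TCP position; "eef_rot": TCP orientation; "ft_force": force on the tool from outside, world axes, zero at the start; "wrist_torque": the same for the moment, N m; "width": opening from 0.0 (shut) to 1.0 (fully open).
Only numpy, scipy, OpenCV 4.12 (cv2) and the standard library are available. Lean on these libraries where they do the work, as an engineer would, in place of code of your own. Each camera call takes 0.05 s, during which the arm holds its last target. There are 200 camera calls.

### The job

Put the sharpening stone away in its dock: with one fingertip press the long finger tab down to hold the spring-closed flap up, and while it is held, with the other fingertip push the stone gently along its lane and under the flap until its front end meets the stop at the far end. Then let go of the tab so that the flap comes down on the stone, and move clear. Do not grip or lift the stone, do not ram it, and leave everything else on the mat where it stands.

Things in the scene. Friction and masses are not known exactly. Their poses are not given: they have to be found in the camera images.
- dock: fixed wooden stone dock on a 4 mm mat. Origin: on the mat, on the lane's centre line, in the plane of the flap's front edge. +x: along the lane, the way the stone is pushed; +y: left of the lane; z up. Other entries use this frame, in mm. Floor plate 4 thick, x -185 to 95, y -33 to 33. Lane y -23 to 23 between rails 6 thick, tops at z 14, x -175 to 90
- dock_stop (a point): middle of the end stop's near face, at the far end of the lane (dock frame x 85, y 0, z 12 mm; stop top z 20). The stone is home when its front end meets it: its centre is then at x 35 and its tail stands 15 mm out in front of the flap
- rod_mid (a point): on the axis of the hinge rod, 7 mm thick, along the dock's x from -170 to 92 at y -32, z 46 (mm, dock frame); this point is at x -85. Posts carry it at x -170, 0 and 92 (12 mm wide in y, tops at z 52)
- stone_mid (a point): centre of the loose sharpening stone, a two-layer light grey block 100 long, 40 wide, 32 high (mm), about 300 g, lying flat in the lane, long side along it, 3 mm play each side (dock frame: middle z 20, top z 36). At the start its front end is 8 to 30 mm short of the flap
- flap (a joint): angle (rad) of the steel flap and its tab, one bent 3 mm sheet on the rod. 0 shut, 0.70 fully open (stop). The flap (x 0 to 86 mm) reaches 65 mm from the rod leftward over the lane; shut it slopes down 24 degrees, its left edge at z 20, and blocks the stone, which passes freely above about 0.35. A spring shuts it: 2 to 3 N on the tab starts it, 4 to 6 N holds it open. Lying on the stone: about 0.25
- tab_mid (a point): point on the upper face of the finger tab, 44 mm out from the rod, at dock x -85 mm (moves with the flap). The tab is a flat plate that runs from the rod outward to the right (-y) 74 mm, 159 mm long along the lane (dock x -165 to -6). Shut, it is level at z 47 (y -106 to -34). Pressed down it turns about the rod, to 40 degrees below level at the stop, and lifts the flap
- tab_press (a point): a good place to press, fixed in the dock: dock frame x -85, y -76, z 20 mm. A fingertip centred at this y meets the shut tab at z 47; with the tip at z 22 to 24 the flap stands at about 0.5 to 0.6. It can slide along x while pressing. The other fingertip, some 72 mm to the left at the same height, meets the stone's rear face (z 4 to 36)
- canister: white ceramic canister with a wooden screw-top lid, 100 mm across, 150 mm tall, loose; origin under its centre; not to be disturbed
- bowl: aluminium bowl, 150 mm across, 60 mm tall, loose; origin under its centre; not to be disturbed
- cup: glass cup, 68 mm across, 90 mm tall, loose, stands to the left (+y side) of the dock; origin under its centre; not to be disturbed
- pestle: wooden pestle, 46 mm across its foot, 150 mm tall, loose, stands upright to the left (+y side) of the dock; origin under its centre; not to be disturbed
- funnel: green plastic funnel standing mouth down, 96 mm across, 100 mm tall, loose, to the right (-y side) of the dock; origin under its centre; not to be disturbed
- ladle: steel ladle lying on the left, cup 84 mm across and 32 mm tall, its handle reaching 270 mm along its own y; origin under the middle of its cup; not to be disturbed
- mortar: marble mortar, 110 mm across, 75 mm tall, loose; origin under its centre; not to be disturbed
Not all that is in view belongs to the job. Of the things that look like the part that bears stone_mid, the largest one is meant.

How it is judged:
By the outcome, as a careful person would: the job done as asked, in the order asked, and still so for the second after the job is handed in, with the robot touching nothing.
It also fails if it takes over 51 s, if anything falls off the work surface, if the arm or the gripper's body presses on something with over 40 N, if the wrist force passes 120 N, or if a joint passes its speed limit or range.

## Working session

There is one attempt and no reset: what is moved stays moved. The work goes in short steps, Python scripts to look and compute and a tool call to move; the robot and the scene stay as the last step left them, time stands still between calls to the robot, and variables do not carry over. Pictures are saved under pics/ and viewed, about 8 in all and at most 12, crops included, and the job is handed in when it is done.

Besides the shell and the picture viewer there is one more tool, called in YAML: its name, and indented under it one key for each argument. drive_tool: Moves the arm, as the interface text tells. Its arguments: {"type":"object","properties":{"targets":{"type":"array"},"grip_force":{"type":"number"}},"required":["targets"]}

```bash
mkdir -p pics
python3 - <<'E'
from bench import *
import cv2,numpy as np
for n in("scene","top"):
    cv2.imwrite(f"pics/{n}0.png",snapshot(n)); c=calibration(n); print(n,np.round(c["intrinsics"],1).tolist(),np.round(c["T"],3).tolist())
s=observe(); print({k:np.round(v,3).tolist() for k,v in s.items()})
E
```

```text
scene [[511.7, 0.0, 274.9], [0.0, 511.7, 203.1], [0.0, 0.0, 1.0]] [[-0.85, 0.37, -0.375, 1.014], [0.527, 0.602, -0.6, 0.775], [0.003, -0.707, -0.707, 1.046], [0.0, 0.0, 0.0, 1.0]]
top [[389.4, 0.0, 281.2], [0.0, 389.4, 214.2], [0.0, 0.0, 1.0]] [[-0.014, -0.999, 0.045, 0.453], [-1.0, 0.015, 0.022, -0.055], [-0.023, -0.045, -0.999, 1.126], [0.0, 0.0, 0.0, 1.0]]
{'t': 0.1, 'q': [60.918, 21.989, 2.511, 91.64, -1.026, 66.531, -2.858], 'qd': [-0.048, -0.124, -0.066, -0.279, 0.004, -0.05, -0.051], 'joint_efforts': [0.003, -43.472, 1.029, -25.045, 0.011, 0.005, 0.0], 'tcp_pos': [0.259, -0.595, 0.23], 'eef_rot': [[0.399, -0.917, -0.001], [-0.917, -0.399, 0.002], [-0.002, 0.0, -1.0]], 'ft_force': [-0.56, -0.394, 0.402], 'wrist_torque': [-0.027, 0.009, 0.001], 'width': 1.001}
```

View pics/scene0.png

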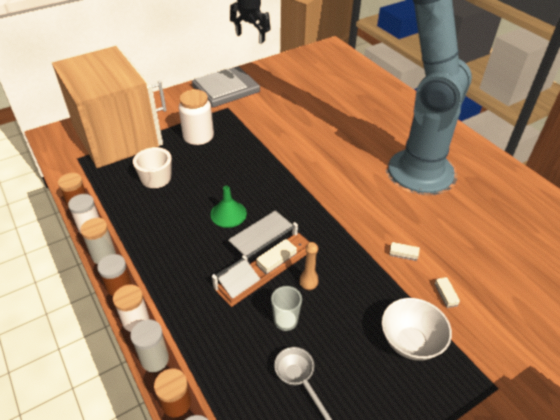

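View pics/top0.png

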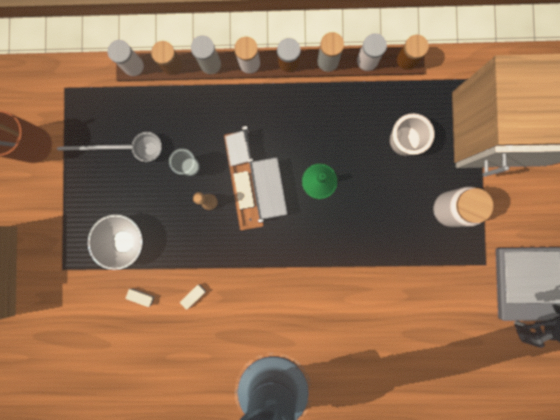

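The stone sits in the dock: top (243,190), scene (277,255). Two smaller lookalikes lie loose on the wood: top (139,297) and (193,297), scene (405,251) and (447,292). The one in the lane is the largest and fits the description. I'll confirm it in an enlarged crop.

Run:
```python
import cv2,numpy as np
a=cv2.imread("pics/top0.png")[120:240,215:295]; b=cv2.imread("pics/scene0.png")[205:305,205:320]
a=cv2.resize(a,None,fx=5,fy=5,interpolation=cv2.INTER_CUBIC);b=cv2.resize(b,None,fx=3.4,fy=3.4,interpolation=cv2.INTER_CUBIC)
o=np.zeros((600,800,3),np.uint8);o[:,:400]=a;o[:b.shape[0],405:405+b.shape[1]]=b[:,:395];cv2.imwrite("pics/crop0.png",o)
```

```text
(no output)
```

View pics/crop0.png

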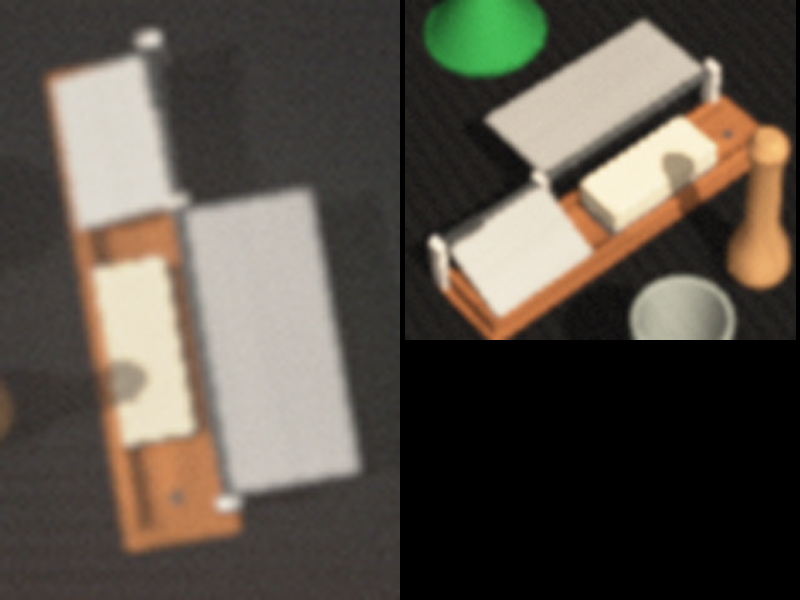

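The crop confirms it: the large cream block in the lane, in front of the flap and beside the tab. Next I'll fit the dock pose from points in both views.

```bash
cat > h.py <<'E'
import numpy as np,cv2
from scipy.optimize import least_squares
from bench import *
def proj(n,P,c=None):
    c=c or calibration(n);T=np.linalg.inv(np.array(c["T"]));p=P@T[:3,:3].T+T[:3,3];q=p@np.array(c["intrinsics"]).T
    return q[:,:2]/q[:,2:]
def d2w(d,P):
    c,s=np.cos(d[2]),np.sin(d[2]);P=np.atleast_2d(P)/1000.
    return np.c_[d[0]+c*P[:,0]-s*P[:,1],d[1]+s*P[:,0]+c*P[:,1],P[:,2]+.004]
E
python3 - <<'E'
from h import *
t=[((312,188),(-6,-106,47)),((360,470),(-165,-106,47)),((148,38),(92,-32,52)),((178,200),(0,-32,52)),((228,503),(-170,-32,52)),((128,550),(-185,33,4)),((240,530),(-185,-33,4))]
s=[((645,20),(-165,-106,47)),((485,120),(-6,-106,47)),((712,65),(-170,-32,52)),((541,178),(0,-32,52)),((437,243),(92,-32,52))]
ut=np.array([(215+a/5,120+b/5) for (a,b),_ in t]);us=np.array([(205+(a-405)/3.4,205+b/3.4) for (a,b),_ in s])
Pt=np.array([p for _,p in t]);Ps=np.array([p for _,p in s])
ct,cs=calibration("top"),calibration("scene")
f=lambda d:np.r_[(proj("top",d2w(d,Pt),ct)-ut).ravel(),(proj("scene",d2w(d,Ps),cs)-us).ravel()]
r=least_squares(f,[.55,.05,.2]);d=r.x;print("dock",d[:2],np.degrees(d[2]),"\n",np.round(f(d).reshape(-1,2),1).tolist())
np.save("dock.npy",d)
st=np.array([(93,268),(165,258),(195,432),(125,445)]);us2=np.array([(215+a/5,120+b/5) for a,b in st])
off=[(50,20),(50,-20),(-50,-20),(-50,20)]
g=lambda p:(proj("top",d2w(d,[(p[0]+a,p[1]+b,36) for a,b in off]),ct)-us2).ravel()
r2=least_squares(g,[-70,0]);print("stone",r2.x,np.round(r2.fun,1))
print("press",d2w(d,[(-85,-76,20),(-185,-36,60)]))
E
```

```text
dock [0.64757203 0.08591599] 9.203348261188994 
 [[-0.9, 0.3], [-0.5, 0.1], [-0.4, 0.3], [-0.8, 0.1], [-0.3, -0.1], [-0.3, 0.0], [-0.2, 0.0], [-0.6, -0.4], [-0.3, -0.8], [-0.4, -0.6], [-0.7, -0.9], [-0.2, -0.4]]
stone [-7.72747111e+01 -4.49770698e-02] [ 0.3  0.3 -0.1 -0.2 -0.1 -0.  -0.1 -0.1]
press [[ 0.57582159 -0.00270046  0.024     ]
 [ 0.47071134  0.02079073  0.064     ]]
```

```bash
cat >> h.py <<'E'
d=np.load("dock.npy")
def plan(x,y,z):   # dock mm -> shift in tool axes (cm) and roll
    s=observe();R=np.array(s["eef_rot"]);w=d2w(d,[(x,y,z)])[0];v=R.T@(w-np.array(s["tcp_pos"]))*100
    a=np.degrees(np.arctan2(R[1,0],R[0,0]));e=-(np.degrees(d[2])-90-a)
    print("to",np.round(w,4),"shift cm",np.round(v,2),"roll",round(e,2))
def where():
    s=observe();p=np.array(s["tcp_pos"])-[d[0],d[1],.004];c,n=np.cos(d[2]),np.sin(d[2])
    print("t",s["t"],"dock mm",np.round([(c*p[0]+n*p[1])*1e3,(-n*p[0]+c*p[1])*1e3,p[2]*1e3],1),"F",np.round(s["ft_force"],2),"w",round(float(s["width"]),3),"tilt",np.round(np.array(s["eef_rot"])[:,2],3))
E
python3 - <<'E'
from h import *
import bench;print([k for k in dir(bench) if not k.startswith('_')], getattr(bench,'pinch_z',None))
where();plan(-146,-40,150)
c=calibration("top");K=np.array(c["intrinsics"]);T=np.array(c["T"])
for n,u,v,z in(("pestle top",198,199,.15),("pestle foot",210,203,.01),("funnel tip",322,177,.1),("cup",183,161,.09)):
    r=T[:3,:3]@np.linalg.solve(K,[u,v,1]);p=T[:3,3]+r*(z-T[2,3])/r[2];q=p[:2]-d[:2];a=d[2]
    print(n,np.round(p,3),"dock",np.round([1e3*(np.cos(a)*q[0]+np.sin(a)*q[1]),1e3*(-np.sin(a)*q[0]+np.cos(a)*q[1])]))
E
```

```text
['MotionError', 'calibration', 'hand_in', 'observe', 'pinch_z', 'snapshot'] 0.0187
t 0.1 dock mm [-492.9 -610.3  226. ] F [-0.56 -0.39  0.4 ] w 1.001 tilt [-0.001  0.002 -1.   ]
to [0.5098 0.0231 0.154 ] shift cm [-46.69 -47.69   7.71] roll 14.28
pestle top [0.539 0.177 0.15 ] dock [-93. 107.]
pestle foot [0.539 0.175 0.01 ] dock [-93. 106.]
funnel tip [ 0.596 -0.141  0.1  ] dock [ -87. -216.]
cup [0.647 0.231 0.09 ] dock [ 23. 144.]
```

drive_tool:
  targets:
    - [68,-4,-4,0,2]
    - [68,-8,-8,0,4]
    - [68,-12,-12,0,6]
    - [68,-16,-16,0,8]
    - [68,-20,-20,0,10]
    - [68,-24,-24,0,12]
    - [68,-27,-27.5,0,14.3]
    - [68,-30,-30.6,0,14.3]

```text
t: 1.1
tcp_pos: [0.42, -0.1964, 0.2304]
eef_rot: [[0.16, -0.987, -0.001], [-0.987, -0.16, 0.002], [-0.002, 0.001, -1.0]]
ft_force: [0.2, 0.0, -0.3]
width: 0.682
```

```bash
python3 -c "
from h import *
where();plan(-146,-40,150);plan(-146,-40,75)"
```

```text
t 1.1 dock mm [-269.8 -242.2  226.4] F [ 0.17  0.03 -0.33] w 0.682 tilt [-0.001  0.002 -1.   ]
to [0.5098 0.0231 0.154 ] shift cm [-20.2  -12.4    7.68] roll 0.02
to [0.5098 0.0231 0.079 ] shift cm [-20.18 -12.4   15.18] roll 0.02
```

drive_tool:
  targets:
    - [68,-4,-2.5,0,0]
    - [68,-8.5,-5,0,0]
    - [68,-13,-8,1,0]
    - [68,-17,-10.5,3,0]
    - [68,-20.2,-12.4,6,0]
    - [68,-20.2,-12.4,9,0]
    - [68,-20.2,-12.4,11,0]
    - [68,-20.2,-12.4,11,0]

```text
t: 2.1
tcp_pos: [0.5075, 0.0231, 0.1186]
eef_rot: [[0.161, -0.987, -0.007], [-0.987, -0.161, 0.002], [-0.003, 0.006, -1.0]]
ft_force: [-0.1, -0.7, 0.6]
width: 0.682
```

Run:
```python
from h import *
c=calibration("wrist");a=snapshot("wrist");where();plan(-146,-40,70)
b=snapshot("top")[120:240,195:315];s=snapshot("scene")[195:300,205:330]
# overlay predicted points in wrist
P=np.array([(-165,-106,47),(-6,-106,47),(-170,-32,52),(0,-32,52),(-127,-20,36),(-127,20,36),(-27,20,36),(-27,-20,36),(-185,33,4)])
for u,v in proj("wrist",d2w(d,P),c): cv2.circle(a,(int(u),int(v)),3,(0,0,255),1)
o=np.zeros((600,800,3),np.uint8);o[:420,:560]=a;o[:240,560:]=cv2.resize(b,(240,240));o[240:442,560:]=cv2.resize(s,(240,202));cv2.imwrite("pics/w1.png",o)
```

```text
t 2.15 dock mm [-146.9  -39.9  116. ] F [-0.11  0.01  0.88] w 0.679 tilt [-0.004  0.002 -1.   ]
to [0.5098 0.0231 0.074 ] shift cm [ 0.02 -0.11  4.6 ] roll 0.02
```

View pics/w1.png

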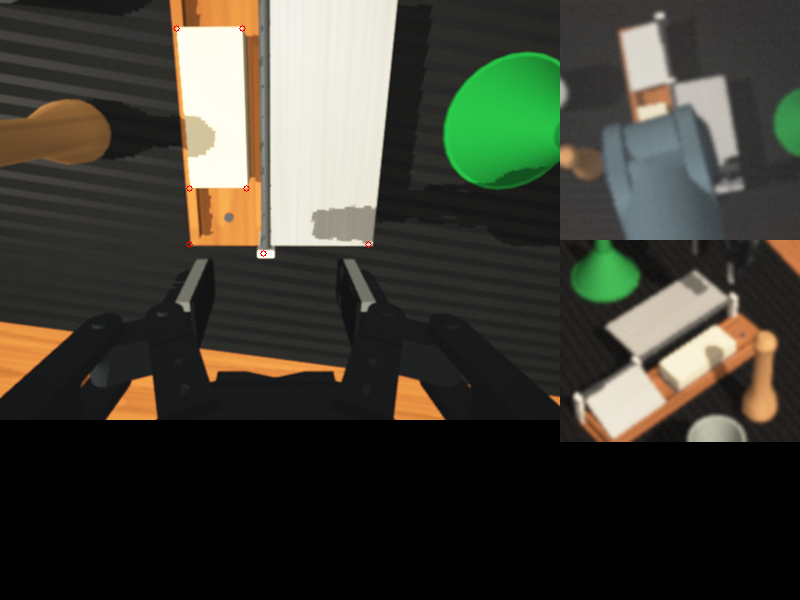

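The wrist view agrees with the fit: the red predicted points fall on the stone corners (190,188) and (246,188), the tab corner (368,244) and the post (263,253). The other items are clear, with the pestle at (60,130) and the funnel at (510,120). I'll go down now.

drive_tool:
  targets:
    - [68,0,-0.1,2,0]
    - [68,0,-0.1,4,0]
    - [68,0,-0.1,5.5,0]
    - [68,0,-0.1,6.2,0]
    - [68,0,-0.1,6.6,0]
    - [68,0,-0.1,7.0,0]
    - [68,0,-0.1,7.3,0]
    - [68,0,-0.1,7.3,0]

```text
t: 3.25
tcp_pos: [0.5115, 0.0234, 0.0486]
eef_rot: [[0.16, -0.987, -0.0], [-0.987, -0.16, 0.002], [-0.002, -0.0, -1.0]]
ft_force: [-0.5, -0.2, 0.5]
width: 0.675
```

```bash
python3 -c "
from h import *
where();plan(-146,-40,23)"
```

```text
t 3.25 dock mm [-144.3  -39.9   44.6] F [-0.54 -0.24  0.54] w 0.675 tilt [-0.     0.002 -1.   ]
to [0.5098 0.0231 0.027 ] shift cm [0.01 0.17 2.16] roll 0.0
```

drive_tool:
  targets:
    - [68,0,0.15,0.3,0]
    - [68,0,0.15,0.6,0]
    - [68,0,0.15,0.9,0]
    - [68,0,0.15,1.2,0]
    - [68,0,0.15,1.5,0]
    - [68,0,0.15,1.7,0]
    - [68,0,0.15,1.7,0]
    - [68,0,0.15,1.7,0]

```text
t: 4.25
tcp_pos: [0.51, 0.023, 0.0316]
eef_rot: [[0.16, -0.987, -0.0], [-0.987, -0.16, 0.002], [-0.002, -0.0, -1.0]]
ft_force: [0.2, 1.1, 3.3]
width: 0.677
```

```bash
python3 -c "
from h import *
where();plan(-146,-40,17)"
```

```text
t 4.25 dock mm [-145.8  -40.1   27.6] F [0.21 1.1  3.34] w 0.677 tilt [-0.     0.002 -1.   ]
to [0.5098 0.0231 0.021 ] shift cm [-0.    0.02  1.06] roll -0.0
```

Contact with the tab: 3.3 N upward. I'll press on to about tip z 23.

drive_tool:
  targets:
    - [68,0,0,0.2,0]
    - [68,0,0,0.4,0]
    - [68,0,0,0.6,0]
    - [68,0,0,0.8,0]
    - [68,0,0,1.0,0]
    - [68,0,0,1.0,0]
    - [68,0,0,1.0,0]
    - [68,0,0,1.0,0]

```text
t: 5.25
tcp_pos: [0.5099, 0.0227, 0.0215]
eef_rot: [[0.16, -0.987, -0.0], [-0.987, -0.16, 0.002], [-0.002, 0.0, -1.0]]
ft_force: [0.7, -0.6, 2.6]
width: 0.68
```

Run:
```python
from h import *
where();plan(-130,-40,17)
c=calibration("wrist");a=snapshot("wrist");s=snapshot("scene")[195:300,205:330]
o=np.zeros((420,800,3),np.uint8);o[:,:560]=a;o[:202,560:]=cv2.resize(s,(240,202));
cv2.imwrite("pics/w2.png",o)
```

```text
t 5.25 dock mm [-146.   -40.4   17.5] F [ 0.67 -0.56  2.57] w 0.68 tilt [-0.     0.002 -1.   ]
to [0.5256 0.0256 0.021 ] shift cm [-0.04 -1.6   0.05] roll -0.02
```

View pics/w2.png

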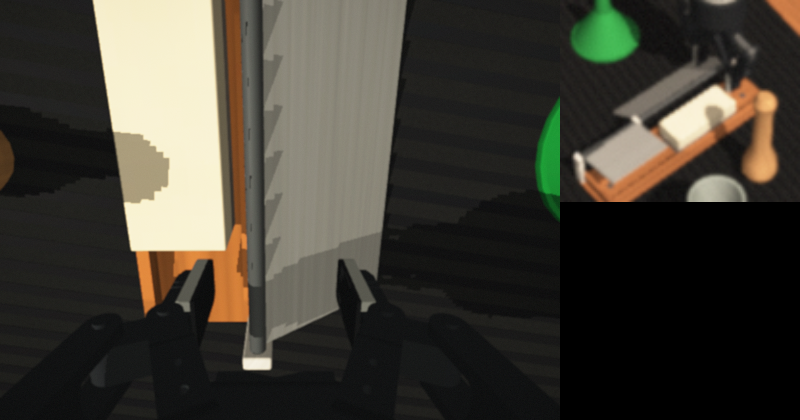

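The tab is pressed and the flap stands raised (scene inset at (620,150)). The left finger is behind the stone's rear face, between (210,260) and the face at row 250. Next I'll push gently.

drive_tool:
  targets:
    - [68,0,-0.3,0.05,0]
    - [68,0,-0.6,0.05,0]
    - [68,0,-0.9,0.05,0]
    - [68,0,-1.1,0.05,0]
    - [68,0,-1.35,0.05,0]
    - [68,0,-1.6,0.05,0]
    - [68,0,-1.85,0.05,0]
    - [68,0,-2.1,0.05,0]

```text
t: 6.35
tcp_pos: [0.5295, 0.0255, 0.0205]
eef_rot: [[0.159, -0.987, -0.003], [-0.987, -0.159, 0.001], [-0.001, 0.003, -1.0]]
ft_force: [-2.8, -2.8, 2.1]
width: 0.68
```

```bash
python3 -c "
from h import *
where();plan(-26,-40,17)"
```

```text
t 6.35 dock mm [-126.2  -40.7   16.5] F [-2.83 -2.83  2.11] w 0.68 tilt [-0.003  0.001 -1.   ]
to [0.6283 0.0423 0.021 ] shift cm [ -0.08 -10.02  -0.08] roll -0.03
```

drive_tool:
  targets:
    - [68,-0.02,-0.3,0,0]
    - [68,-0.04,-0.6,0,0]
    - [68,-0.05,-0.9,0,0]
    - [68,-0.05,-1.2,0,0]
    - [68,-0.05,-1.5,0,0]
    - [68,-0.05,-1.8,0,0]
    - [68,-0.05,-2.1,0,0]
    - [68,-0.05,-2.4,0,0]

```text
t: 7.35
tcp_pos: [0.5534, 0.0299, 0.0204]
eef_rot: [[0.159, -0.987, -0.003], [-0.987, -0.159, 0.001], [-0.001, 0.003, -1.0]]
ft_force: [-2.5, -2.7, 1.5]
width: 0.682
```

Run:
```python
from h import *
where();plan(-26,-40,17)
a=snapshot("wrist");s=snapshot("scene")[195:300,205:330]
o=np.zeros((420,800,3),np.uint8);o[:,:560]=a;o[:202,560:]=cv2.resize(s,(240,202));
cv2.imwrite("pics/w3.png",o)
```

```text
t 7.35 dock mm [-101.9  -40.2   16.4] F [-2.51 -2.66  1.51] w 0.682 tilt [-0.003  0.001 -1.   ]
to [0.6283 0.0423 0.021 ] shift cm [-0.02 -7.59 -0.08] roll -0.03
```

View pics/w3.png

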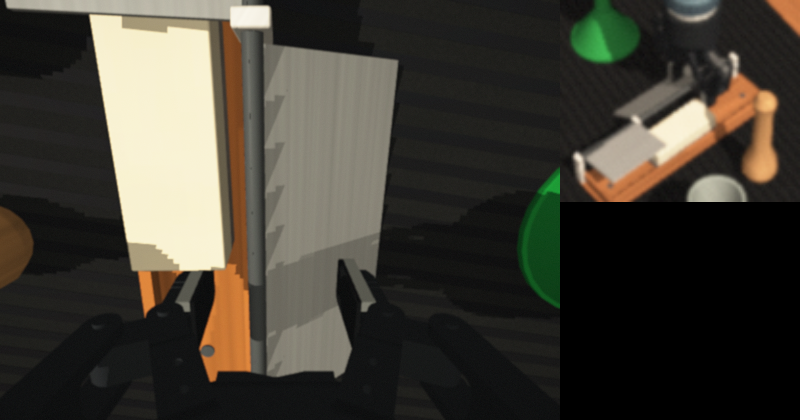

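The stone is straight in the lane, with its rear face at row 270 against the left finger. Its front is just going under the raised flap at row 14. I'll continue.

drive_tool:
  targets:
    - [68,0,-0.3,0,0]
    - [68,0,-0.6,0,0]
    - [68,0,-0.9,0,0]
    - [68,0,-1.2,0,0]
    - [68,0,-1.5,0,0]
    - [68,0,-1.8,0,0]
    - [68,0,-2.1,0,0]
    - [68,0,-2.4,0,0]

```text
t: 8.45
tcp_pos: [0.5779, 0.0338, 0.0206]
eef_rot: [[0.159, -0.987, -0.002], [-0.987, -0.159, 0.001], [-0.001, 0.001, -1.0]]
ft_force: [-3.7, -3.0, 3.7]
width: 0.68
```

drive_tool:
  targets:
    - [68,0,-0.3,0,0]
    - [68,0,-0.6,0,0]
    - [68,0,-0.9,0,0]
    - [68,0,-1.2,0,0]
    - [68,0,-1.5,0,0]
    - [68,0,-1.8,0,0]
    - [68,0,-2.1,0,0]
    - [68,0,-2.4,0,0]

```text
t: 9.45
tcp_pos: [0.6018, 0.0377, 0.0206]
eef_rot: [[0.159, -0.987, -0.002], [-0.987, -0.159, 0.001], [-0.001, 0.001, -1.0]]
ft_force: [-4.5, -3.6, 2.9]
width: 0.683
```

```bash
python3 -c "
from h import *
where();plan(-26,-40,17)"
```

```text
t 9.45 dock mm [-52.9 -40.3  16.6] F [-4.49 -3.64  2.88] w 0.683 tilt [-0.002  0.001 -1.   ]
to [0.6283 0.0423 0.021 ] shift cm [-0.03 -2.69 -0.04] roll -0.03
```

drive_tool:
  targets:
    - [68,0,-0.3,0,0]
    - [68,0,-0.6,0,0]
    - [68,0,-0.9,0,0]
    - [68,0,-1.2,0,0]
    - [68,0,-1.5,0,0]
    - [68,0,-1.7,0,0]
    - [68,0,-1.9,0,0]
    - [68,0,-2.0,0,0]

```text
t: 10.45
tcp_pos: [0.6216, 0.0409, 0.0206]
eef_rot: [[0.159, -0.987, -0.002], [-0.987, -0.159, 0.001], [-0.001, 0.001, -1.0]]
ft_force: [-4.2, -3.4, 4.6]
width: 0.68
```

drive_tool:
  targets:
    - [68,0,-0.05,0,0]
    - [68,0,-0.1,0,0]
    - [68,0,-0.15,0,0]
    - [68,0,-0.2,0,0]
    - [68,0,-0.25,0,0]
    - [68,0,-0.3,0,0]
    - [68,0,-0.35,0,0]
    - [68,0,-0.4,0,0]

```text
t: 11.45
tcp_pos: [0.6256, 0.0415, 0.0207]
eef_rot: [[0.159, -0.987, -0.002], [-0.987, -0.159, 0.001], [-0.001, 0.001, -1.0]]
ft_force: [-3.2, -3.4, 4.1]
width: 0.678
```

```bash
python3 -c "
from h import *
where();plan(-26,-40,17)"
```

```text
t 11.45 dock mm [-28.8 -40.4  16.7] F [-3.15 -3.39  4.07] w 0.678 tilt [-0.002  0.001 -1.   ]
to [0.6283 0.0423 0.021 ] shift cm [-0.04 -0.28 -0.03] roll -0.03
```

drive_tool:
  targets:
    - [68,0,-0.05,0,0]
    - [68,0,-0.1,0,0]
    - [68,0,-0.15,0,0]
    - [68,0,-0.2,0,0]
    - [68,0,-0.25,0,0]
    - [68,0,-0.3,0,0]
    - [68,0,-0.35,0,0]
    - [68,0,-0.35,0,0]

```text
t: 12.45
tcp_pos: [0.6285, 0.042, 0.0206]
eef_rot: [[0.16, -0.987, -0.003], [-0.987, -0.16, 0.001], [-0.001, 0.003, -1.0]]
ft_force: [-5.9, -2.5, 5.3]
width: 0.681
```

Run:
```python
from h import *
where()
a=snapshot("wrist");s=snapshot("scene")[195:300,205:330]
o=np.zeros((420,800,3),np.uint8);o[:,:560]=a;o[:202,560:]=cv2.resize(s,(240,202));
cv2.imwrite("pics/w4.png",o)
P=np.array([(-15,20,36),(-15,-20,36),(-10,20,36),(-10,-20,36)]);print(proj("wrist",d2w(d,P)).round(0).tolist())
```

```text
t 12.45 dock mm [-25.8 -40.3  16.6] F [-5.9  -2.53  5.27] w 0.681 tilt [-0.003  0.001 -1.   ]
[[132.0, 270.0], [226.0, 270.0], [131.0, 259.0], [225.0, 259.0]]
```

View pics/w4.png

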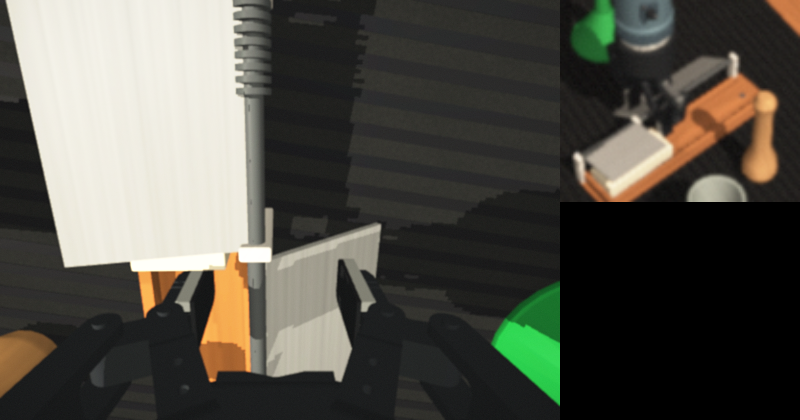

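The stone's rear edge is at row 270, where x = -15 (home) projects. The push force has started to rise. One more small creep will confirm contact with the stop.

drive_tool:
  targets:
    - [68,0,-0.05,0,0]
    - [68,0,-0.1,0,0]
    - [68,0,-0.15,0,0]
    - [68,0,-0.15,0,0]
    - [68,0,-0.15,0,0]
    - [68,0,-0.15,0,0]
    - [68,0,-0.15,0,0]
    - [68,0,-0.15,0,0]

```text
t: 13.55
tcp_pos: [0.6285, 0.042, 0.0205]
eef_rot: [[0.16, -0.987, -0.006], [-0.987, -0.16, -0.0], [-0.001, 0.006, -1.0]]
ft_force: [-6.8, -3.3, 6.4]
width: 0.679
```

```bash
python3 -c "
from h import *
where()"
```

```text
t 13.55 dock mm [-25.8 -40.3  16.5] F [-6.82 -3.33  6.38] w 0.679 tilt [-0.006 -0.    -1.   ]
```

The TCP no longer advances (still at -25.8) and the force is rising, so the stone is against the stop. I'll back off 4 mm with the tab still held, then release it slowly.

drive_tool:
  targets:
    - [68,0,0.2,0,0]
    - [68,0,0.4,0,0]
    - [68,0,0.5,-0.3,0]
    - [68,0,0.5,-0.7,0]
    - [68,0,0.5,-1.1,0]
    - [68,0,0.5,-1.5,0]
    - [68,0,0.5,-1.9,0]
    - [68,0,0.5,-2.3,0]

```text
t: 14.55
tcp_pos: [0.6223, 0.043, 0.0431]
eef_rot: [[0.161, -0.987, -0.009], [-0.987, -0.161, 0.002], [-0.003, 0.008, -1.0]]
ft_force: [-1.1, -0.3, -0.7]
width: 0.679
```

drive_tool:
  targets:
    - [68,0,0,-0.5,0]
    - [68,0,0,-1.2,0]
    - [68,0,0,-2.2,0]
    - [68,0,0,-3.5,0]
    - [68,0,0,-5.5,0]
    - [68,0,0,-8,0]
    - [68,0,1,-11,0]
    - [68,0,2,-14,0]

```text
t: 15.55
tcp_pos: [0.6039, 0.0396, 0.1856]
eef_rot: [[0.161, -0.987, -0.007], [-0.987, -0.161, 0.002], [-0.003, 0.007, -1.0]]
ft_force: [0.6, 0.7, 0.2]
width: 0.677
```

drive_tool:
  targets:
    - [68,0,3,0,0]
    - [68,0,6,0,0]
    - [68,0,9,0,0]
    - [68,0,11,0,0]
    - [68,0,13,0,0]
    - [68,0,14,0,0]
    - [68,0,14,0,0]
    - [68,0,14,0,0]

```text
t: 16.55
tcp_pos: [0.4667, 0.0173, 0.1871]
eef_rot: [[0.161, -0.987, -0.005], [-0.987, -0.161, 0.002], [-0.003, 0.005, -1.0]]
ft_force: [0.3, 0.5, 0.2]
width: 0.68
```

Run:
```python
from h import *
where()
w=snapshot("wrist");a=snapshot("top");s=snapshot("scene")
o=np.zeros((600,800,3),np.uint8);o[:300,:400]=cv2.resize(w,(400,300));o[:300,400:]=cv2.resize(a,(400,300));o[300:,:400]=cv2.resize(s,(400,300));o[300:,400:]=cv2.resize(s[205:305,205:338],(400,300),interpolation=cv2.INTER_CUBIC)
cv2.imwrite("pics/end.png",o)
print(proj("wrist",d2w(d,[(-15,20,36),(-15,-20,36)]))*[400/560,300/420])
```

```text
t 16.55 dock mm [-189.5  -38.8  183.1] F [0.26 0.53 0.16] w 0.68 tilt [-0.005  0.002 -1.   ]
[[140.89734513 -22.56939583]
 [178.72119947 -22.5533716 ]]
```

View pics/end.png

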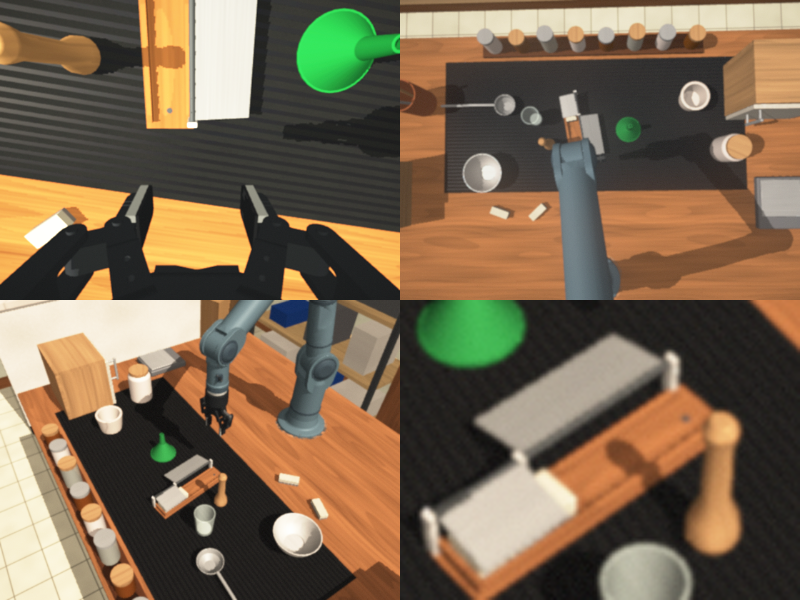

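The stone is under the lowered flap with only its tail showing (scene crop (558,490)). Everything else stands where it was and the robot is clear, so I'm handing in.

```bash
python3 -c "
from bench import *
print(hand_in())"
```

```text
the job is handed in; nothing more can be done
None
```

The sharpening stone is in its dock with the flap down on it, and I handed the job in at about 16.6 s of the 51 s allowed.

I pressed the tab with the right fingertip. While it was held, I pushed the stone 112 mm along the lane at up to 24 mm/s, slowing to 4 mm/s at the end. I then backed off 4 mm, let the tab up slowly and moved clear.

**At the stop:** the fingertip stopped advancing, and the push force rose from about 3 N to 7 N. The stone's rear edge appeared where the home position (x -15) projects in the wrist image.

**After release:** the pictures show the flap resting on the stone with only the tail out in front. Nothing else looks moved, judged by eye only. The wrist force was near zero with the arm well clear.

No check failed. The upward force at the tab mostly read 1.5 to 5 N, often below the stated 4 to 6 N hold. The pictures showed the flap raised throughout, and the stone passed freely under it.

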